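# Sweep the petri dishes into the collecting tray

### The arm

A 6-joint arm with a two-finger parallel gripper is mounted at the origin on a cart in front of the work surface, level with it; the furniture and walls round the work are solid. World frame = base frame: x ahead of the robot, y to its left, z up, the work surface at z = 0. Lengths are in mm, angles in rad, forces in N, time in s.
With the tool pointing down it reaches from about 275 to 825 mm from the base axis. Payload 5.2 kg.
Tool frame: the origin (TCP) lies at the very end of the fingers, on their centre line; the grasp point (between the pads) lies 19 mm behind it; z points along the fingers, y is the line along which they close (so a half turn about z gives the same grasp; the last joint's range is limited). The gripper opens to 93 mm and grips with 3 to 60 N. Pads are 15 mm wide; open, the fingers measure 128 mm over their backs; the gripper's body (75 mm by 188 mm) begins 65 mm behind the grasp point.
Start: joints at [-1.392, 0.259, 1.535, -0, 1.348, -0.203], TCP at [204.946, -510.394, 218.653] pointing down, gripper open.
Joint ranges: [-3.14, 3.14], [-0.91, 2.08], [0.19, 2.58], [-1.22, 4.36], [0.22, 2.71], [-3.12, 3.12]. Speed limits (rad/s): [2.57, 2.57, 3.14, 3.14, 3.14, 3.14].

### API

Orientations are given as [roll, pitch, yaw] about the fixed x, y, z axes, in that order (R = Rz(yaw) Ry(pitch) Rx(roll)).
In Python, from bench import robot gives the robot as it stands. The module is installed in compiled form; this text tells all that it offers. Calls block until the motion is done:
- robot.move_ptp(position, orientation): joint-space move of the TCP to a pose.
- robot.move_linear(position, ori=None, speed=150, f_stop=None): straight line of the TCP; ori=None keeps the orientation; speed is the mean speed in mm/s. With f_stop (N) it stops when the force on the tool has changed by that much, and returns True; else False.
- robot.move_j(angles): joint-space move.
- robot.move_gripper(opening): opening from 0.0 (shut) to 1.0 (fully open); the grip force is fixed at half the most; returns when the fingers have stopped.
- robot.sleep(seconds).
- robot.inverse_kinematics(position, orientation): joint angles nearest the present ones, or None.
- robot.get_image(name): name is "scene" or "top" or "wrist"; returns a dict with "img" (480x640x3 uint8, blue, green, red), "fovy" (degrees; the focal length in pixels is half the picture's height over the tangent of half this angle, whatever the lens; pixels are square), "cx", "cy" (the principal point, pixels), "eye" and "orientation" of the camera in the world. Camera axes: x right, y down, z forward; pixel columns grow to the right and rows downward; lengths in mm; the calibration is good to about 2 mm. A picture is of the moment at which its call begins. There is no depth.
A pose or a line that the arm cannot do raises robot.MotionError and nothing moves.
- robot.hand_in(): hands the job in; it is judged then, once.
Readings, each from a call of its own:
- robot.current_t(): time.
- robot.current_qpos(): joint angles.
- robot.current_joint_vel(): joint speeds.
- robot.current_joint_efforts(): joint torques, N m.
- robot.current_tcp_pos(): TCP position.
- robot.current_eef_rot(): TCP orientation.
- robot.current_contact_force(): force on the tool from outside, world axes, zero at the start.
- robot.current_ft_torque(): the same for the moment, N m.
- robot.current_gripper_width(): opening from 0.0 (shut) to 1.0 (fully open).
- robot.current_finger_force(): force on a finger pad.
Only numpy, scipy, OpenCV 4.12 (cv2) and the standard library are available. Lean on these libraries where they do the work, as an engineer would, in place of code of your own. Each camera call takes 0.05 s, during which the arm holds its last target. There are 200 camera calls.

### The job

Clear the three used petri dishes off the bench: with your fingertips gently sweep each one along the bench top through the open front of the steel tray, until it lies flat and wholly inside the tray. Only push them, never lift or squeeze them, and leave the roll of tape that lies in the same row, the timer and the pen where they are.

Things in the scene. Friction and masses are not known exactly. Their poses are not given: they have to be found in the camera images.
- tray: plain sheet-steel tray, three walls, fixed, open towards the robot. Inside 330 mm wide, 95 mm deep; walls 38 mm high with rim, 4 mm thick; floor a thin sheet level with the bench, no step: things slide in freely. Origin: on the bench at the middle of the open front; x points into the tray (back wall at x = 95 mm), y along the front to the left (side walls at y = +-164 mm), z up.
- dish_1: petri dish with clear lid lying flat, closed disc 61 mm in diameter and 15 mm high, amber contents, about 30 g; loose, it slides flat on the bench under a light push at its edge. Origin: centre of its underside, z up. The three dishes are alike.
- dish_2: petri dish with clear lid lying flat, closed disc 61 mm in diameter and 15 mm high, amber contents, about 30 g; loose, it slides flat on the bench under a light push at its edge. Origin: centre of its underside, z up. The three dishes are alike.
- dish_3: petri dish with clear lid lying flat, closed disc 61 mm in diameter and 15 mm high, amber contents, about 30 g; loose, it slides flat on the bench under a light push at its edge. Origin: centre of its underside, z up. The three dishes are alike.
- tape: roll of white tape lying flat, a ring 70 mm in diameter and 12 mm high with a brown core; loose. It lies in one of the four places of the row of dishes, which runs along the tray's front 75 to 110 mm before it with about 90 mm from centre to centre. Origin: centre of its underside. To be left alone.
- timer: white laboratory timer lying on its back left of the row, 62 x 66 x 18 mm, loose. Origin: centre of its underside. To be left alone.
- pen: thin white pen with a black cap lying right of the row, roughly along the tray's x axis, 142 mm long and 11 mm thick, loose. Origin: centre of its underside; its length runs along its own y axis. To be left alone.

How it is judged:
By the outcome, as a careful person would: the job done as asked, in the order asked, and still so for the second after the job is handed in, with the robot touching nothing.
It also fails if it takes over 64 s, if anything falls off the work surface, if the arm or the gripper's body presses on something with over 40 N, if the wrist force passes 120 N, or if a joint passes its speed limit or range.

## Working session

There is one attempt and no reset: what is moved stays moved. The work goes in short steps, each a Python script; the robot and the scene stay as the last script left them, time stands still between calls to the robot, and variables do not carry over. Pictures are saved under pics/ and viewed, at most 10 in all, crops included, and the job is handed in when it is done.

```bash
mkdir -p pics
python3 - <<'E'
from bench import robot
import cv2
for n in ("top","scene"):
    d=robot.get_image(n); cv2.imwrite(f"pics/{n}0.png",d["img"])
    print(n,{k:v for k,v in d.items() if k!="img"})
print(robot.current_t(),robot.current_eef_rot())
E
```

```text
top {'fovy': 55.423438423952895, 'cx': 322.7511427477217, 'cy': 242.94927890956643, 'eye': array([516.03682934, 134.60211233, 897.04492742]), 'orientation': array([-3.09876649, -0.00635965, -1.54370862])}
scene {'fovy': 42.36739397271977, 'cx': 328.09786181693687, 'cy': 235.80969225623045, 'eye': array([-138.56471612,  473.99960949,  783.98418807]), 'orientation': array([-2.32651131, -0.0094813 , -2.02388111])}
0.1 [-3.14002513e+00 -3.31143258e-04  3.81783486e-01]
```

View pics/top0.png

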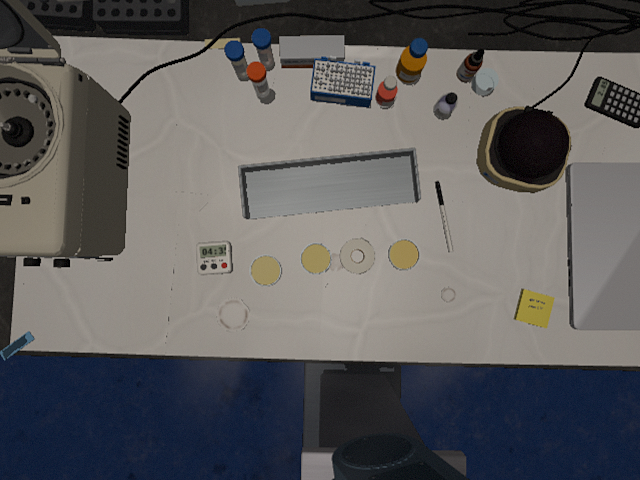

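View pics/scene0.png

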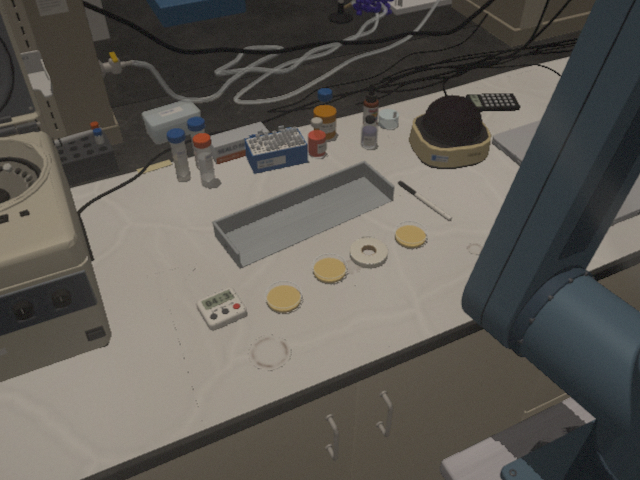

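The top view shows amber dishes at about (266,270), (316,258) and (404,254). The tape is at (357,256), the timer at (214,257), and the pen runs from (437,182) to (450,250). The tray's front edge goes from (246,218) to (419,202). The scene view agrees. Next I'll measure these positions and enlarge the tray area.

```bash
cat > h.py <<'E'
import numpy as np, cv2
from scipy.spatial.transform import Rotation as R
def ray(d,uv,z):
    f=d["img"].shape[0]/2/np.tan(np.radians(d["fovy"])/2)
    v=R.from_euler("xyz",d["orientation"]).apply([(uv[0]-d["cx"])/f,(uv[1]-d["cy"])/f,1])
    return d["eye"]+v*(z-d["eye"][2])/v[2]
def dishes(d,z=10):
    hsv=cv2.cvtColor(d["img"],cv2.COLOR_BGR2HSV)
    m=cv2.inRange(hsv,(15,60,90),(32,255,255))
    cs,_=cv2.findContours(m,cv2.RETR_EXTERNAL,cv2.CHAIN_APPROX_NONE)
    out=[]
    for c in cs:
        if cv2.contourArea(c)<200: continue
        (u,v),(a,b),_=cv2.fitEllipse(c)
        if max(a,b)/min(a,b)<2.2: out.append((ray(d,(u,v),z)[:2].round(1),round(u),round(v),round(a),round(b)))
    return out
E
python3 - <<'E'
from bench import robot
from h import *
for n in("top","scene"):
    d=robot.get_image(n)
    for o in dishes(d): print(n,o)
    if n=="top":
        for p in [(357.5,256)]: print("tape",ray(d,p,6)[:2])
        for p in [(214,257)]: print("timer",ray(d,p,9)[:2])
        for p in [(438,182),(450,251)]: print("pen",ray(d,p,5)[:2])
        cv2.imwrite("pics/crop.png",cv2.resize(d["img"][140:290,230:430],None,fx=4,fy=4,interpolation=cv2.INTER_CUBIC))
    else: cv2.imwrite("pics/crops.png",cv2.resize(d["img"][155:305,205:405],None,fx=4,fy=4,interpolation=cv2.INTER_CUBIC))
E
```

```text
top (array([ 439.1, -284. ]), 535, 308, 37, 38)
top (array([498.6, 240.4]), 265, 270, 28, 28)
top (array([524.1, 143.4]), 315, 258, 28, 28)
top (array([536.9, -27.7]), 404, 254, 28, 28)
top (array([ 755.7, -269. ]), 528, 146, 81, 84)
top (array([923.5, -38.2]), 413, 59, 23, 25)
tape [530.74451493  61.52576923]
timer [521.18735453 340.14366273]
pen [680.66154727 -93.58031791]
pen [ 545.45596365 -119.29461283]
scene (array([493.6, 240.1]), 283, 298, 27, 33)
scene (array([519.1, 143.6]), 329, 270, 25, 32)
scene (array([532.1, -26.9]), 410, 236, 22, 30)
scene (array([ 790.1, -289.5]), 450, 130, 67, 77)
scene (array([979.4, -68.4]), 324, 111, 13, 22)
```

View pics/crop.png

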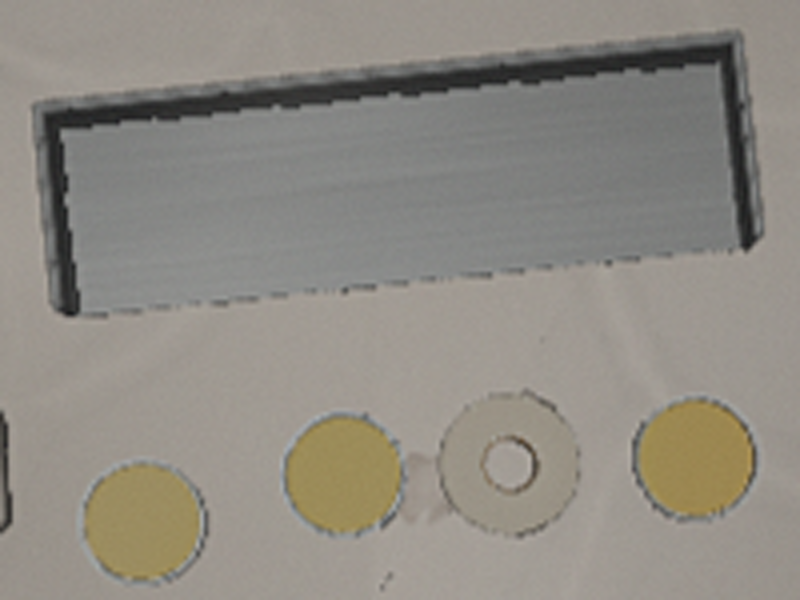

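View pics/crops.png

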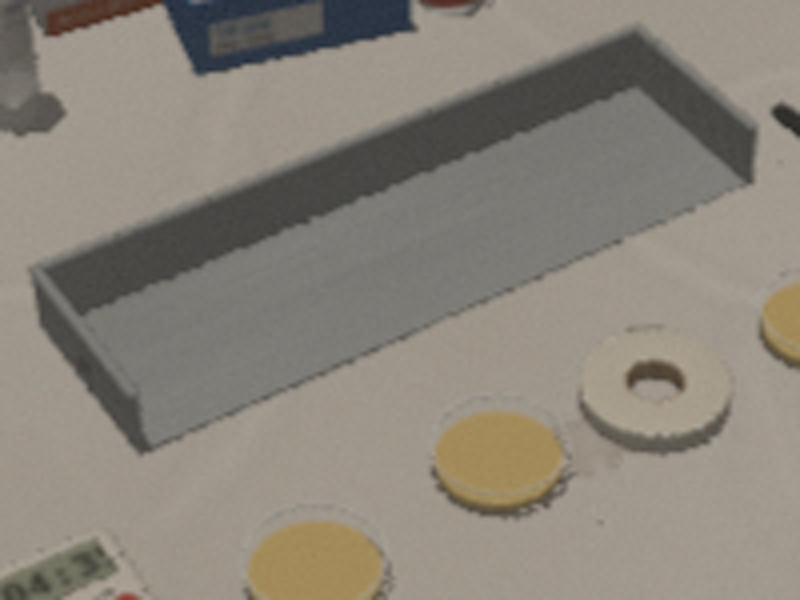

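The top crop shows the inner floor corners at front-left (78,315), front-right (742,248), back-left (63,127) and back-right (722,63). The dishes and tape are clearly separate, with about 15 mm between the middle dish and the tape. In the scene crop the tray floor is empty and level with the bench.

Run:
```python
from bench import robot
from h import *
d=robot.get_image("top")
P=np.array([ray(d,(x/4-.375+230,y/4-.375+140),0)[:2] for x,y in[(78,315),(742,248),(63,127),(722,63)]])
print(P.round(1)); fl,fr,bl,br=P
print(np.linalg.norm(fl-fr),np.linalg.norm(bl-br),np.linalg.norm(fl-bl),np.linalg.norm(fr-br))
y=(fl-fr)+(bl-br); yaw=np.arctan2(y[1],y[0])-np.pi/2
c=P.mean(0); ex=np.array([np.cos(yaw),np.sin(yaw)]); ey=np.array([-ex[1],ex[0]])
O=c-47.5*ex; print("yaw",yaw,"O",O)
np.savez("tray.npz",O=O,yaw=yaw)
tf=lambda p:(np.array([(p-O)@ex,(p-O)@ey])).round(1)
for o in dishes(d,6): print(o[0],tf(o[0]))
for n,p in dict(tape=[530.7,61.5],timer=[521.2,340.1],p1=[680.6,-93.6],p2=[545.5,-119.3]).items(): print(n,tf(np.array(p)))
print([tf(p) for p in P])
for s in (0,np.pi,-np.pi):
  for x,yy in((-180,150),(-180,-130),(20,130),(20,-130)):
    p=O+x*ex+yy*ey; q=robot.inverse_kinematics([*p,60],[np.pi,0,yaw+s]); print(s,x,yy,q)
```

```text
[[599.  276.1]
 [641.3 -50.3]
 [692.  286.6]
 [733.2 -38.6]]
329.04734181568074 327.8658967295698 93.52706030753134 92.63840815531911
yaw 0.1274181432136321 O [619.25400173 112.42189592]
[ 438.6 -285.9] [-229.8 -372.1]
[498.4 240.8] [-103.6  142.7]
[524.1 143.4] [-90.4  42.8]
[537.  -28.5] [ -99.5 -129.3]
[ 756.8 -270.8] [  87.7 -397.6]
[925.3 -38.9] [ 284.3 -189. ]
tape [-94.3 -39.3]
timer [-68.3 238.3]
p1 [  34.7 -212.1]
p2 [-102.6 -220.5]
[array([  0.7, 164.9]), array([   1.2, -164.2]), array([ 94.3, 163.6]), array([  93.8, -164.3])]
0 -180 150 [ 2.83659906e-01  3.15879000e-01  1.89547743e+00 -4.44089210e-16
  9.30236228e-01  1.72703809e+00]
0 -180 -130 [-3.29794752e-01  2.76779380e-01  1.95475166e+00 -4.44089210e-16
  9.10061616e-01  1.11358343e+00]
0 20 130 [ 2.06921744e-01  5.96847887e-01  1.41666882e+00 -4.44089210e-16
  1.12807595e+00  1.65029993e+00]
0 20 -130 [-1.91103161e-01  5.76545483e-01  1.45379393e+00 -4.44089210e-16
  1.11125324e+00  1.25227502e+00]
3.141592653589793 -180 150 [ 0.28365991  0.315879    1.89547743  0.          0.93023623 -1.41455456]
3.141592653589793 -180 -130 [-0.32979475  0.27677938  1.95475166  0.          0.91006162 -2.02800922]
3.141592653589793 20 130 [ 0.20692174  0.59684789  1.41666882  0.          1.12807595 -1.49129273]
3.141592653589793 20 -130 [-0.19110316  0.57654548  1.45379393  0.          1.11125324 -1.88931763]
-3.141592653589793 -180 150 [ 0.28365991  0.315879    1.89547743  0.          0.93023623 -1.41455456]
-3.141592653589793 -180 -130 [-0.32979475  0.27677938  1.95475166  0.          0.91006162 -2.02800922]
-3.141592653589793 20 130 [ 0.20692174  0.59684789  1.41666882  0.          1.12807595 -1.49129273]
-3.141592653589793 20 -130 [-0.19110316  0.57654548  1.45379393  0.          1.11125324 -1.88931763]
```

Tray frame: dishes at (-104,143), (-90,43) and (-99,-129), tape at (-94,-39). I'll cradle each dish against the two part-open fingertips and sweep it in, starting with the right one.

```bash
cat >> h.py <<'E'
T=np.load("tray.npz"); O=T["O"]; yaw=float(T["yaw"])
M=np.array([[np.cos(yaw),-np.sin(yaw)],[np.sin(yaw),np.cos(yaw)]])
tf=lambda p:((np.asarray(p)-O)@M).round(1)
def sweep(robot,start,goal,z=5,speed=70):
    "push a dish (tray frame) from start to goal with two fingertips behind it"
    s,g=np.array(start,float),np.array(goal,float); u=(g-s)/np.linalg.norm(g-s)
    ori=[np.pi,0,yaw+np.arctan2(u[1],u[0])]
    w=lambda p,h:[*(O+M@p),h]
    robot.move_ptp(w(s-62*u,90),ori)
    robot.move_linear(w(s-62*u,z),speed=120)
    robot.move_linear(w(s-38*u,z),speed=40)
    robot.move_linear(w(g-35*u,z),speed=speed)
    robot.move_linear(w(g-60*u,z),speed=70)
    robot.move_linear(w(g-60*u,90),speed=150)
E
python3 - <<'E'
from bench import robot
from h import *
robot.move_gripper(0.28); print(robot.current_gripper_width())
sweep(robot,(-99.5,-129.3),(48,-110))
print(robot.current_t(),robot.current_tcp_pos())
d=robot.get_image("top"); cv2.imwrite("pics/a.png",d["img"][120:360,160:480])
for o in dishes(d,6): print(o[1:],tf(o[0]))
E
```

```text
0.28288252294725325
8.5583 [622.36768408  -5.72846598  89.34237797]
(265, 270, 28, 28) [-103.4  142.8]
(315, 258, 28, 28) [-90.4  42.8]
(381, 174, 13, 27) [  61.7 -101.4]
(413, 59, 23, 26) [ 284.3 -188.9]
```

View pics/a.png

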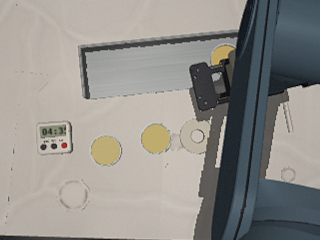

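The crop shows the right dish inside the tray, partly hidden by the gripper at about (225,55). The tape, timer and the other dishes haven't moved. I'll go on with the other two.

Run:
```python
from bench import robot
from h import *
sweep(robot,(-90.4,42.8),(48,45))
sweep(robot,(-103.5,142.7),(48,116))
robot.move_j([-1.392,0.259,1.535,0,1.348,-0.203])
print(robot.current_t())
d=robot.get_image("top"); cv2.imwrite("pics/b.png",cv2.resize(d["img"][130:310,190:470],None,fx=2.8,fy=2.8))
for o in dishes(d,6): print(o[1:],tf(o[0]))
```

```text
23.45
(535, 308, 37, 38) [-229.6 -372.1]
(270, 190, 27, 28) [ 50.9 117.3]
(307, 187, 27, 28) [50.9 46.2]
(385, 179, 27, 28) [  50.8 -108.9]
(528, 146, 81, 84) [  87.7 -397.6]
(413, 59, 23, 25) [ 284.5 -189.1]
```

View pics/b.png

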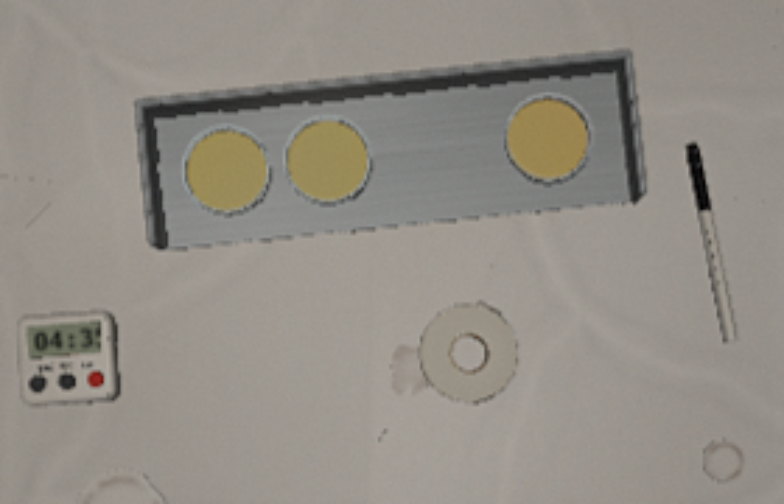

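All three dishes lie flat and wholly inside the tray, at crop pixels (227,170), (329,161) and (548,139), which is x ≈ 51 mm in the tray frame. The tape at (468,352), the timer and the pen are where they were.

```bash
python3 -c "
from bench import robot
print(robot.hand_in())"
```

```text
the job is handed in; nothing more can be done
None
```

All three petri dishes were swept flat and wholly inside the tray, the tape, timer and pen were left where they were, and the job was handed in after about 23 s of robot time; no verdict came back.

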